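# Raise the telescopic airing stand to its next hole and stand the gourd on it

### The arm

A 7-joint arm with a two-finger parallel gripper is mounted at the origin on the work surface. World frame = base frame: x ahead of the robot, y to its left, z up, the work surface at z = 0. Lengths are in m, angles in rad, forces in N, time in s.
With the tool pointing down it reaches from about 0.425 to 1.025 m from the base axis. Payload 9.4 kg.
Tool frame: the origin (TCP) lies at the very end of the fingers, on their centre line; the grasp point (between the pads) lies 19 mm behind it; z points along the fingers, y is the direction in which the jaws open and shut (so a half turn about z gives the same grasp; the last joint's range is limited). The gripper opens to 85 mm and grips with 20 to 120 N. Pads are 22 mm wide; open, the fingers measure 114 mm over their backs; the gripper's body (76 mm by 85 mm) begins 54 mm behind the grasp point. The pads swing forward as they close: fully open they stand 13 mm farther back than shut.
Start: joints at [-1.354, 0.599, -0.003, 1.599, 0.002, 0.943, -0.08], TCP at [0.21, 0.694, 0.201] pointing down, gripper open.
Joint ranges: [-2.57, 2.57], [-0.35, 1.97], [-1.29, 1.29], [0.11, 2.56], [-1.05, 4.19], [0.11, 1.86], [-2.63, 2.63]. Speed limits (rad/s): [2.22, 2.22, 3.01, 3.01, 3.14, 3.14, 3.14].

### API

Orientations are given as a unit quaternion [w, x, y, z].
In Python, from station import ctrl gives the robot as it stands.
- The arm moves only by the tool play_rows, never from a script. Its argument "plan" is a list of rows, each a list of 2 entries, a list of its own where there are three numbers: the shift along the tool's x, y, z in m, then the turn, a rotation vector about the tool's x, y, z in degrees. In form: [[[tx, ty, tz], [wx, wy, wz]], ...]. A call has 1 to 12 rows; each row is the pose to reach, as a shift and turn from the pose measured when the call began, along the tool's axes at that moment; what a row does not reach only later rows make up. A row lasts 1/12 s, in which the tool goes at most 41.7 mm and 7.16 degrees, less where a joint would pass 70% of its speed; a pose out of reach is approached as far as the arm can. A call with a gripper value outside its range is refused whole. "grip" is the finger opening in m, from 0 to 0.0854, set as the call begins (left out, the last holds). The fingers move at their own pace and stop on an object; the grip force is fixed at half the most. Time passes only in rows, so rows that repeat a pose let the fingers close. It gives the time, the measured TCP pose, the force and the opening at its end, in the units of the state.
- ctrl.get_obs(): the state, without advancing time (a new reading comes with each control period).
- ctrl.get_image(name): name is "scene" or "top" or "wrist"; returns a dict with "frame" (420x560x3 uint8, red, green, blue), "fx", "fy", "cx", "cy" (pixels), "dist_coeffs" ([k1, k2, p1, p2, k3] as OpenCV has them; the pictures are not rectified), "origin" and "attitude" of the camera in the world; the wrist camera has in their place "mount" (4x4, takes a point from camera to tool coordinates, whose origin is the TCP and whose axes are the flange's). Camera axes: x right, y up, looking along -z (the intrinsics and any distortion apply to the point x, -y, -z); pixel columns grow to the right and rows downward; lengths in m; the calibration is good to about 2 mm. A picture is of the moment at which its call begins: read the wrist's pose just before it. There is no depth.
- ctrl.sign_off(): hands the job in, once; it reports no verdict.
The state is a dict: "clock": time; "qpos": joint angles; "qvel": joint speeds; "effort": joint torques, N m; "eef_pos": TCP position; "orientation": TCP orientation; "contact_force": force on the tool from outside, world axes, zero at the start; "ft_torque": the same for the moment, N m; "gripper_width": finger opening in m.
Only numpy, scipy, OpenCV 4.12 (cv2) and the standard library are available. Lean on these libraries where they do the work, as an engineer would, in place of code of your own. Each camera call takes 0.05 s, during which the arm holds its last target. There are 200 camera calls.

### The job

Pull the telescopic airing stand up by its black knob, gently, until its red spring button pops out through the tube's next hole, and prove that it has locked by holding a light upward tug (about 10 N) on the caught button for half a second, never straining it. Only then set the dark wooden gourd upright in the stand's white dish, lightly, let go and leave it there with the button still out. Leave everything else on the table where it is.

Things in the scene. Friction and masses are not known exactly. Their poses are not given: they have to be found in the camera images.
- stand: grey foot plate 130 x 130 x 18 mm, fixed; origin under its middle, on the tubes' vertical axis; y points to the dish, x out of the holed face of the aluminium outer tube (30 mm square, 118 mm long, fixed upright, rim 130 to 154 mm above the table). That tube is clamped at a height that differs each time and is not measured; its next hole, 14 mm high, is centred 18 mm below its rim
- carrier (a joint): height in m (0 to 0.09) of the sliding inner part: steel tube, cross arm, knob and dish in one, 0.3 kg. Starts at 0 to 0.010; stays where it is left; 8 N raises it slowly. The button meets the hole after a rise of 20 to 60 mm; then the part has 4 mm play, and pull beyond those 8 N loads the button, which gives only 1 mm per 10 N: go slowly, stop when the pull grows 6 N. Over 25 N on the button strains it
- catch (a joint): how far in m the red button (10 mm across, spring-loaded, 80 mm below the underside of the cross arm) stands out: about 0 while it is held in by the tube's wall, about 0.007 when it has popped through a hole; it needs about 0.05 s to pop
- knob_center (a point): grip point of the black upright round knob on top of the inner tube, on the tube axis: 26 mm across, 46 mm tall, from 26 mm below to 20 mm above this point. Below it runs the cross arm, 24 mm wide, 12 mm thick, towards the dish (stand's +y); grip across that arm (fingers along the stand's x) from above
- dish_floor (a point): centre of the floor of the shallow white dish on the end of the cross arm, 125 mm from the knob's axis and 22 mm below the knob's point; inside 68 mm across, rim 8 mm above the floor. It rises with the carrier
- gourd_dark_center (a point): centre (on its axis, half-way up, 41 mm above its foot) of the loose dark wooden gourd cup: 82 mm tall, 58 mm across from 26 to 54 mm above its foot, foot 44 mm across, open at the top, about 0.1 to 0.2 kg; z along its axis
- gourd_light_center (a point): the other gourd cup, pale wood, same shape as the dark one (58 mm wide, 82 mm tall), point half-way up; leave it alone
- tin: empty stainless tin, open cup 84 mm wide, 100 mm tall, origin at the middle of its underside; leave it alone
- bombilla: silver drinking straw lying on the table, about 190 mm long, 16 mm wide at its filter end, origin at its middle on the table, x along it; leave it alone
- jar: amber jar 72 mm wide, 100 mm tall, origin under its middle; leave it alone
- flask: green flask 80 mm wide, 240 mm tall, origin under its middle; leave it alone
- brush: hand brush lying on the table, origin on its underside, x along it; leave it alone
- mug: blue mug 76 mm wide, 85 mm tall, origin under its middle; leave it alone
There are look-alikes about, which are no part of the job. What is shaped like the part that bears gourd_dark_center but green is not meant.

How it is judged:
By the outcome, as a careful person would: the job done as asked, in the order asked, and still so for the second after the job is handed in, with the robot touching nothing.
It also fails if it takes over 67 s, if anything falls off the work surface, if the arm or the gripper's body presses on something with over 40 N, if the wrist force passes 120 N, or if a joint passes its speed limit or range.

## Working session

There is one attempt and no reset: what is moved stays moved. The work goes in short steps, Python scripts to look and compute and a tool call to move; the robot and the scene stay as the last step left them, time stands still between calls to the robot, and variables do not carry over. Pictures are saved under pics/ and viewed, about 8 in all and at most 12, crops included, and the job is handed in when it is done.

Besides the shell and the picture viewer there is one more tool, called after "Request:" by a JSON object that holds its "method" and its "body", one argument or row to a line. play_rows: Moves the arm, as the interface text tells. Its arguments: {"type":"object","properties":{"plan":{"type":"array","items":{"type":"array"}},"grip":{"type":"number"}},"required":["plan"]}

```bash
ls; mkdir -p pics
cat > h.py <<'E'
import numpy as np, cv2
from scipy.spatial.transform import Rotation as R
from station import ctrl
def quat(q): return R.from_quat([q[1],q[2],q[3],q[0]])
def cam(name):
    o=ctrl.get_obs(); d=ctrl.get_image(name)
    if 'mount' in d:
        T=np.eye(4);T[:3,:3]=quat(o['orientation']).as_matrix();T[:3,3]=o['eef_pos'];T=T@np.array(d['mount'])
    else:
        a=np.array(d['attitude']);T=np.eye(4);T[:3,:3]=a if a.shape==(3,3) else quat(a).as_matrix();T[:3,3]=d['origin']
    d['T']=T; d['K']=np.array([[d['fx'],0,d['cx']],[0,d['fy'],d['cy']],[0,0,1.]]); d['D']=np.array(d['dist_coeffs'],float); return d
def ray(d,px):
    p=cv2.undistortPoints(np.array(px,float).reshape(-1,1,2),d['K'],d['D'])[:,0]
    v=np.c_[p[:,0],-p[:,1],-np.ones(len(p))]@d['T'][:3,:3].T
    return d['T'][:3,3],v
def plane(d,px,z):
    o,v=ray(d,px); return o+v*((z-o[2])/v[:,2])[:,None]
def proj(d,P):
    P=(np.array(P,float).reshape(-1,3)-d['T'][:3,3])@d['T'][:3,:3]
    return cv2.projectPoints(P*[1,-1,-1],np.zeros(3),np.zeros(3),d['K'],d['D'])[0][:,0]
def tri(d1,p1,d2,p2):
    A=np.zeros((3,3));b=np.zeros(3)
    for d,p in((d1,p1),(d2,p2)):
        o,v=ray(d,p);v=v[0]/np.linalg.norm(v[0]);M=np.eye(3)-np.outer(v,v);A+=M;b+=M@o
    return np.linalg.solve(A,b)
def save(d,n): cv2.imwrite('pics/'+n+'.png',d['frame'][:,:,::-1])
def load(n): return np.load(n,allow_pickle=True).item()
E
python3 - <<'E'
from h import *
o=ctrl.get_obs(); print({k:np.round(v,4) for k,v in o.items()})
for n in('scene','top','wrist'):
    d=cam(n); save(d,n+'0'); np.save(n+'0.npy',d); print(n,d['T'][:3].round(3).tolist(),d['K'][0],d['D'])
E
```

```text
pics
{'clock': np.float64(0.0), 'qpos': array([-1.3537,  0.6001, -0.0025,  1.6002,  0.0018,  0.9429, -0.0798]), 'qvel': array([-0.0014, -0.0009,  0.0007, -0.0005, -0.0004,  0.0008, -0.0011]), 'effort': array([ 3.00000e-04, -7.76451e+01,  1.56550e+00, -2.57997e+01,
        1.25000e-02,  9.10000e-03, -0.00000e+00]), 'eef_pos': array([0.2098, 0.6934, 0.2005]), 'orientation': array([-0.000e+00,  1.464e-01,  9.892e-01, -8.000e-04]), 'contact_force': array([ 0.9019, -0.2299, -0.0627]), 'ft_torque': array([-0.0376, -0.0207, -0.0022]), 'gripper_width': np.float64(0.0854)}
scene [[-0.19, -0.805, 0.561, 1.245], [0.982, -0.165, 0.096, 0.115], [0.015, 0.569, 0.822, 1.125]] [468.96580385   0.         276.91345396] [-0.10898717  0.          0.          0.          0.        ]
top [[-0.014, 0.989, -0.15, 0.38], [-1.0, -0.016, -0.01, -0.009], [-0.013, 0.15, 0.989, 1.235]] [406.78264841   0.         276.79253255] [0.00184911 0.         0.         0.         0.        ]
wrist [[0.29, -0.921, -0.26, 0.144], [0.957, 0.279, 0.079, 0.713], [-0.001, -0.271, 0.962, 0.372]] [336.38365603   0.         282.88582926] [-0.02382652  0.          0.          0.          0.        ]
```

View pics/scene0.png

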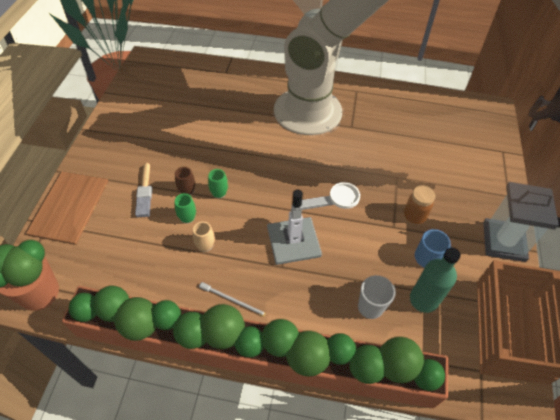

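View pics/top0.png

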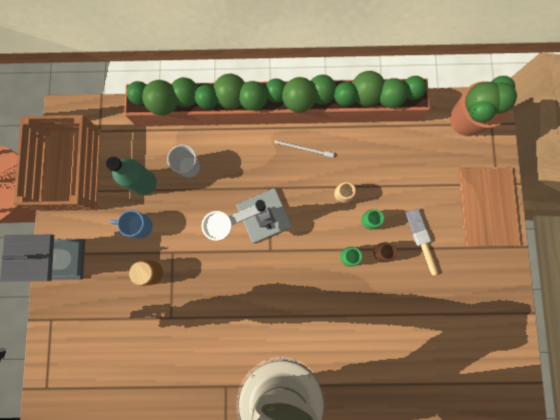

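Run:
```python
from h import *
s=load('scene0.npy');t=load('top0.npy')
def c(d,x,y,w,h,k): return cv2.resize(d['frame'][y:y+h,x:x+w,::-1],None,fx=k,fy=k,interpolation=cv2.INTER_CUBIC)
a=np.hstack([c(s,260,170,110,100,3.6),c(t,190,170,110,100,3.6)])
b=np.hstack([c(s,160,150,110,60,3.6),c(t,330,200,110,60,3.6)])
cv2.imwrite('pics/crop0.png',np.vstack([a,b]));print(np.vstack([a,b]).shape)
```

```text
(576, 792, 3)
```

View pics/crop0.png

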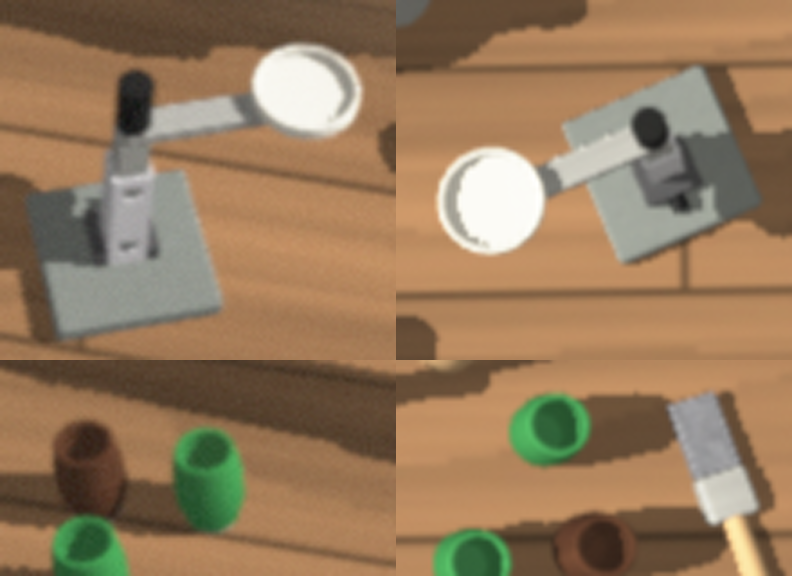

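Run:
```python
from h import *
s=load('scene0.npy');t=load('top0.npy')
S=lambda u,v,y=170,x=260:(x+u/3.6-.4,y+v/3.6-.4)
Tt=lambda u,v,y=170,x=190:(x+(u-396)/3.6-.4,y+v/3.6-.4)
c=plane(t,[Tt(*p) for p in((700,66),(760,203),(624,263),(563,123))],.018)
print('plate top',c.round(4).tolist(),c.mean(0),np.linalg.norm(np.diff(np.r_[c,c[:1]],axis=0),axis=1))
c2=plane(s,[S(*p) for p in((26,198),(184,172),(221,304),(60,336))],.018)
print('plate scene',c2.mean(0),np.linalg.norm(np.diff(np.r_[c2,c2[:1]],axis=0),axis=1))
for cc in(c,c2):
  for i in range(4):
    e=cc[(i+1)%4]-cc[i];print(np.degrees(np.arctan2(e[1],e[0]))%90)
k=tri(s,S(136,80),t,Tt(650,117));print('knobtop',k)
def blob(d,box,f):
    x,y,w,h=box;im=d['frame'][y:y+h,x:x+w].astype(int);m=f(im).astype(np.uint8)
    n,l,st,ce=cv2.connectedComponentsWithStats(m);i=1+st[1:,4].argmax();pts=cv2.findContours((l==i).astype(np.uint8),0,1)[0][0];
    e=cv2.minAreaRect(cv2.convexHull(pts));return ce[i]+[x,y],st[i],e
w=lambda im:(im.min(2)>125)&(im.max(2)-im.min(2)<40)
a=blob(s,(328,175,40,40),w);b=blob(t,(197,205,37,42),w);print(a,b)
d=tri(s,a[0],t,b[0]);print('dish rim',d, d-k)
# dark gourd mouth
for z in(.082,.041): pass
y0=150
ms=(160+90/3.6-.4,150+(438-360)/3.6-.4);mt=(330+(603-396)/3.6-.4,200+(543-360)/3.6-.4)
print('mouth',tri(s,ms,t,mt),plane(s,[ms],.082),plane(t,[mt],.082))
np.save('m.npy',0)
```

```text
plate top [[0.6242, 0.0109, 0.018], [0.507, -0.0376, 0.018], [0.4587, 0.0762, 0.018], [0.5773, 0.127, 0.018]] [0.54179769 0.04415849 0.018     ] [0.12688811 0.12359722 0.12894223 0.1252204 ]
plate scene [0.54820889 0.0453656  0.018     ] [0.12891648 0.1242877  0.12578468 0.1273394 ]
22.467176024131504
22.968678536156474
23.188919969797812
22.0269647350283
22.786755487534123
21.750501920603828
24.184700960801678
23.20137716884244
knobtop [0.5460707  0.0434943  0.22958638]
(array([344.4944, 194.72  ]), array([  2,   7,  30,  26, 625], dtype=int32), ((16.5, 19.5), (25.0, 29.0), 90.0)) (array([216.15474453, 225.1810219 ]), array([  5,   6,  30,  29, 685], dtype=int32), ((19.5, 20.0), (28.0, 29.0), 90.0))
dish rim [0.49484333 0.15997413 0.18365205] [-0.05122737  0.11647983 -0.04593433]
mouth [ 0.4264464  -0.30187728  0.08791619] [[ 0.42184884 -0.30207813  0.082     ]] [[ 0.42704713 -0.30548822  0.082     ]]
```

```bash
cat >> h.py <<'E'
def to(pos,yaw_y):
    "shift+turn in tool axes to reach pos, tool down, tool y at world angle yaw_y (deg, mod 180)"
    o=ctrl.get_obs();C=quat(o['orientation']);best=None
    for y in(yaw_y,yaw_y+180):
        a=np.radians(y);yy=np.array([np.cos(a),np.sin(a),0]);z=np.array([0,0,-1.]);x=np.cross(yy,z)
        r=(C.inv()*R.from_matrix(np.c_[x,yy,z])).as_rotvec(degrees=True)
        if best is None or np.linalg.norm(r)<np.linalg.norm(best): best=r
    print('t',o['clock'],'shift',C.inv().apply(np.array(pos)-o['eef_pos']).round(4),'turn',best.round(2),'F',np.round(o['contact_force'],2))
E
python3 - <<'E'
from h import *
to([.546,.044,.33],23)
E
```

```text
t 0.15 shift [-0.5098 -0.5246 -0.1286] turn [-6.000e-02  4.000e-02  5.017e+01] F [0.07 0.03 0.01]
```

Request:
{"method": "play_rows", "body": {
  "plan": [
    [[0,0,-0.042],[0,0,0]],
    [[0,0,-0.084],[0,0,0]],
    [[0,0,-0.129],[0,0,0]],
    [[-0.51,-0.525,-0.129],[0,0,50]],
    [[-0.51,-0.525,-0.129],[0,0,50]],
    [[-0.51,-0.525,-0.129],[0,0,50]],
    [[-0.51,-0.525,-0.129],[0,0,50]],
    [[-0.51,-0.525,-0.129],[0,0,50]],
    [[-0.51,-0.525,-0.129],[0,0,50]],
    [[-0.51,-0.525,-0.129],[0,0,50]],
    [[-0.51,-0.525,-0.129],[0,0,50]],
    [[-0.51,-0.525,-0.129],[0,0,50]]
  ],
  "grip": 0.07
}}

```text
clock: 1.15
eef_pos: [0.3824, 0.3586, 0.3283]
orientation: [0.0, 0.551, 0.835, -0.001]
contact_force: [1.7, -0.2, -0.2]
gripper_width: 0.0697
```

Run:
```python
from h import *
to([.546,.044,.33],23)
```

```text
t 1.15 shift [-0.3536  0.0268 -0.0014] turn [-0.04  0.05  0.14] F [ 1.75 -0.17 -0.24]
```

Request:
{"method": "play_rows", "body": {
  "plan": [
    [[-0.2,0.015,-0.001],[0,0,0]],
    [[-0.2,0.015,-0.001],[0,0,0]],
    [[-0.2,0.015,-0.001],[0,0,0]],
    [[-0.2,0.015,-0.001],[0,0,0]],
    [[-0.2,0.015,-0.001],[0,0,0]],
    [[-0.2,0.015,-0.001],[0,0,0]],
    [[-0.2,0.015,-0.001],[0,0,0]]
  ]
}}

```text
clock: 1.73
eef_pos: [0.4754, 0.1786, 0.3295]
orientation: [0.0, 0.553, 0.833, -0.001]
contact_force: [-0.1, 1.6, -0.4]
gripper_width: 0.07
```

Run:
```python
from h import *
d=cam('wrist');save(d,'w1');np.save('w1.npy',d)
to([.546,.044,.33],23); print(proj(d,[[.546,.044,.23],[.497,.16,.19]]))
```

```text
t 1.7833 shift [-0.1534  0.0121 -0.0005] turn [-0.05  0.03  0.05] F [ 0.13  0.32 -0.54]
[[296.868185   354.88123459]
 [296.70947971 216.99548687]]
```

View pics/w1.png

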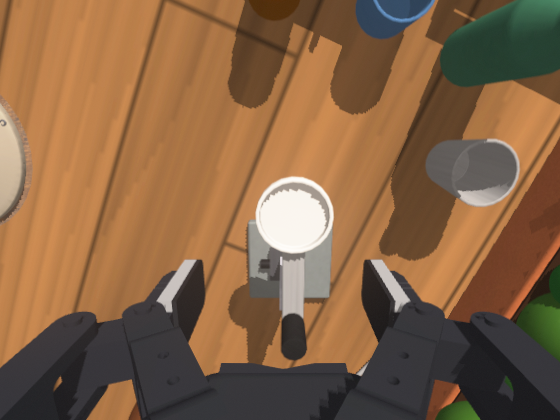

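Run:
```python
from h import *
from scipy.optimize import least_squares
s=load('scene0.npy');t=load('top0.npy');w=load('w1.npy')
S=lambda u,v:(260+u/3.6-.4,170+v/3.6-.4); Tt=lambda u,v:(190+(u-396)/3.6-.4,170+v/3.6-.4)
im=w['frame'][160:270,240:350].astype(int);m=(im.min(2)>150).astype(np.uint8)
n,l,st,ce=cv2.connectedComponentsWithStats(m);i=1+st[1:,4].argmax();print(st[i])
g=w['frame'][300:370,270:320].max(2)<60;r=np.argwhere(g);print('dark',r.min(0),r.max(0),[(v+300,int(g[v].sum()),np.flatnonzero(g[v]).mean()+270) for v in range(10,65,6) if g[v].any()])
obs=[(s,S(135.5,84),S(306,90)),(t,Tt(650,124),Tt(491,200)),(w,(294,344),(294.5,215.5))]
def f(p,full=0):
    x,y,z,a=p;k=np.array([x,y,z+.02]);dd=np.array([x+.125*np.cos(a),y+.125*np.sin(a),z-.014])
    return np.concatenate([(proj(d,[k,dd])-[pk,pd]).ravel() for d,pk,pd in obs])
q=least_squares(f,[.546,.044,.21,1.97],loss='soft_l1');print(q.x,np.degrees(q.x[3]),f(q.x).round(1))
```

```text
[   9   16   85   78 4381]
dark [14 12] [69 46] [(316, 13, np.float64(292.0)), (322, 21, np.float64(292.0)), (328, 22, np.float64(292.5)), (334, 23, np.float64(293.0)), (340, 24, np.float64(293.5)), (346, 24, np.float64(293.5)), (352, 22, np.float64(293.5)), (358, 10, np.float64(293.5))]
[0.54300613 0.04430735 0.1973343  1.96484708] 112.57744524442502 [ 0.1  1.  -0.2  0.2 -0.4  0.1  0.3 -0.  -0.3  1.  -0.  -1. ]
```

Run:
```python
from h import *
to([.543,.0443,.178],22.6)
s=load('scene0.npy');a=np.radians(22.6);nx=np.array([np.cos(a),np.sin(a),0]);c=np.array([.543,.0443,0])
for n,u,v in(('rim',130,173),('hole',132,192),('low',127,245),('bot',124,262)):
    o,r=ray(s,[(260+u/3.6-.4,170+v/3.6-.4)]);k=((c-o)@nx+.015)/(r[0]@nx);print(n,(o+k*r[0]).round(4))
```

```text
t 1.7833 shift [-0.1519  0.0096  0.1515] turn [-0.05  0.03  0.45] F [ 0.13  0.32 -0.54]
rim [0.5582 0.0468 0.138 ]
hole [0.5572 0.0493 0.1131]
low [0.5573 0.0491 0.0414]
bot [0.5577 0.0479 0.0172]
```

Request:
{"method": "play_rows", "body": {
  "plan": [
    [[-0.152,0.0096,0],[0,0,0.45]],
    [[-0.152,0.0096,0],[0,0,0.45]],
    [[-0.152,0.0096,0],[0,0,0.45]],
    [[-0.152,0.0096,0],[0,0,0.45]],
    [[-0.152,0.0096,0],[0,0,0.45]],
    [[-0.152,0.0096,0.03],[0,0,0.45]],
    [[-0.152,0.0096,0.06],[0,0,0.45]],
    [[-0.152,0.0096,0.09],[0,0,0.45]],
    [[-0.152,0.0096,0.09],[0,0,0.45]]
  ]
}}

```text
clock: 2.53
eef_pos: [0.5397, 0.0466, 0.2346]
orientation: [-0.003, 0.553, 0.833, -0.003]
contact_force: [-0.7, -0.1, -0.1]
gripper_width: 0.0699
```

Run:
```python
from h import *
d=cam('wrist');save(d,'w2')
to([.543,.0443,.178],22.6)
print(proj(d,[.543,.0443,.2173]))
g=d['frame'][250:420,240:350];cv2.imwrite('pics/w2c.png',cv2.resize(d['frame'][220:420,140:440,::-1],None,fx=2,fy=2))
```

```text
t 2.5833 shift [-0.0025  0.0015  0.0593] turn [-0.37 -0.05  0.15] F [-0.42  0.36  0.96]
[[287.7628663  240.39056211]]
```

View pics/w2c.png

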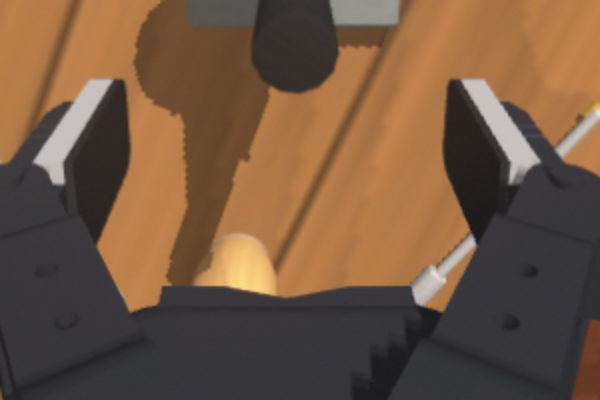

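Request:
{"method": "play_rows", "body": {
  "plan": [
    [[-0.0025,0.0015,0.02],[0,0,0]],
    [[-0.0025,0.0015,0.04],[0,0,0]],
    [[-0.0025,0.0015,0.059],[0,0,0]],
    [[-0.0025,0.0015,0.059],[0,0,0]],
    [[-0.0025,0.0015,0.059],[0,0,0]]
  ]
}}

```text
clock: 3.0
eef_pos: [0.5435, 0.0453, 0.1794]
orientation: [-0.002, 0.553, 0.833, -0.002]
contact_force: [0.1, 0.0, 0.4]
gripper_width: 0.0703
```

Request:
{"method": "play_rows", "body": {
  "plan": [
    [[0,0,0],[0,0,0]],
    [[0,0,0],[0,0,0]],
    [[0,0,0],[0,0,0]],
    [[0,0,0],[0,0,0]],
    [[0,0,0],[0,0,0]],
    [[0,0,0],[0,0,0]],
    [[0,0,0],[0,0,0]],
    [[0,0,0],[0,0,0]]
  ],
  "grip": 0.0
}}

```text
clock: 3.67
eef_pos: [0.5426, 0.0449, 0.1795]
orientation: [-0.003, 0.553, 0.833, -0.003]
contact_force: [-4.7, -0.6, 3.1]
gripper_width: 0.0236
```

Request:
{"method": "play_rows", "body": {
  "plan": [
    [[0,0,-0.001],[0,0,0]],
    [[0,0,-0.0025],[0,0,0]],
    [[0,0,-0.004],[0,0,0]],
    [[0,0,-0.0055],[0,0,0]],
    [[0,0,-0.007],[0,0,0]],
    [[0,0,-0.0085],[0,0,0]],
    [[0,0,-0.01],[0,0,0]],
    [[0,0,-0.0115],[0,0,0]],
    [[0,0,-0.013],[0,0,0]],
    [[0,0,-0.0145],[0,0,0]],
    [[0,0,-0.016],[0,0,0]],
    [[0,0,-0.016],[0,0,0]]
  ]
}}

```text
clock: 4.67
eef_pos: [0.5426, 0.0449, 0.1958]
orientation: [-0.003, 0.553, 0.833, -0.003]
contact_force: [-1.6, -1.5, -4.7]
gripper_width: 0.0234
```

```bash
cat > chk.py <<'E'
from h import *
import sys
o=ctrl.get_obs();d=cam('scene');p=proj(d,[.557,.0502,.115])[0].round().astype(int)
c=d['frame'][p[1]-20:p[1]+25,p[0]-18:p[0]+19].astype(int);r=(c[:,:,0]>1.6*c[:,:,1])&(c[:,:,0]>1.6*c[:,:,2])&(c[:,:,0]>60)
# wood is orange: demand g~b
r&=abs(c[:,:,1]-c[:,:,2])<30
print('t',round(o['clock'],2),'z',round(o['eef_pos'][2],4),'F',np.round(o['contact_force'],1),'w',round(o['gripper_width'],4),'red',r.sum(),(np.argwhere(r).mean(0)[::-1]+p-[18,20]).round(1) if r.any() else '', 'p',p)
if len(sys.argv)>1: cv2.imwrite(f'pics/{sys.argv[1]}.png',cv2.resize(d['frame'][p[1]-70:p[1]+40,p[0]-70:p[0]+70,::-1],None,fx=5,fy=5,interpolation=cv2.INTER_CUBIC))
E
python3 chk.py c1
```

```text
t 4.67 z 0.1958 F [-1.6 -1.5 -4.7] w 0.0234 red 0  p [297 223]
```

View pics/c1.png

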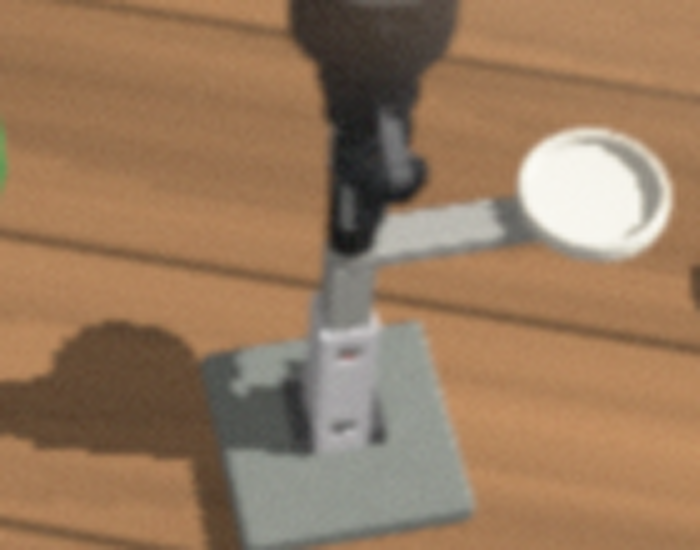

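```bash
sed -i "s/^# wood.*/w=d['frame'][218:231,291:302].astype(float);e=w[:,:,0]-(w[:,:,1]+w[:,:,2])\/2;print('redness',e.max().round(),(e>15).sum(),np.array(np.unravel_index(e.argmax(),e.shape))[::-1]+[291,218])/" chk.py; python3 chk.py
```

```text
redness 24.0 2 [296 224]
t 4.72 z 0.1958 F [-1.2 -1.4 -4.8] w 0.0234 red 0  p [297 223]
```

Request:
{"method": "play_rows", "body": {
  "plan": [
    [[0,0,-0.001],[0,0,0]],
    [[0,0,-0.002],[0,0,0]],
    [[0,0,-0.002],[0,0,0]]
  ]
}}

```text
clock: 5.02
eef_pos: [0.5426, 0.0449, 0.1979]
orientation: [-0.003, 0.553, 0.833, -0.003]
contact_force: [-1.7, -1.3, -6.9]
gripper_width: 0.0232
```

```bash
python3 chk.py
```

```text
redness 28.0 5 [296 224]
t 5.02 z 0.1979 F [-1.7 -1.3 -6.9] w 0.0232 red 0  p [297 223]
```

Request:
{"method": "play_rows", "body": {
  "plan": [
    [[0,0,-0.001],[0,0,0]],
    [[0,0,-0.002],[0,0,0]],
    [[0,0,-0.002],[0,0,0]]
  ]
}}

```text
clock: 5.32
eef_pos: [0.5425, 0.0449, 0.2]
orientation: [-0.003, 0.553, 0.833, -0.003]
contact_force: [-1.7, -1.4, -7.7]
gripper_width: 0.0232
```

```bash
python3 chk.py
```

```text
redness 34.0 6 [296 223]
t 5.32 z 0.2 F [-1.7 -1.4 -7.7] w 0.0232 red 0  p [297 223]
```

Request:
{"method": "play_rows", "body": {
  "plan": [
    [[0,0,-0.001],[0,0,0]],
    [[0,0,-0.002],[0,0,0]],
    [[0,0,-0.002],[0,0,0]]
  ]
}}

```text
clock: 5.62
eef_pos: [0.5426, 0.0449, 0.2022]
orientation: [-0.003, 0.553, 0.833, -0.003]
contact_force: [-1.4, -1.4, -6.8]
gripper_width: 0.0234
```

```bash
python3 chk.py
```

```text
redness 44.0 9 [296 223]
t 5.62 z 0.2022 F [-1.4 -1.4 -6.8] w 0.0234 red 0  p [297 223]
```

Request:
{"method": "play_rows", "body": {
  "plan": [
    [[0,0,-0.001],[0,0,0]],
    [[0,0,-0.0015],[0,0,0]],
    [[0,0,-0.0015],[0,0,0]]
  ]
}}

```text
clock: 5.92
eef_pos: [0.5426, 0.0449, 0.2038]
orientation: [-0.003, 0.553, 0.833, -0.003]
contact_force: [-1.2, -1.0, -7.0]
gripper_width: 0.0234
```

```bash
python3 chk.py
```

```text
redness 53.0 10 [296 223]
t 5.92 z 0.2038 F [-1.2 -1.  -7. ] w 0.0234 red 1 [296. 223.] p [297 223]
```

Request:
{"method": "play_rows", "body": {
  "plan": [
    [[0,0,-0.001],[0,0,0]],
    [[0,0,-0.0015],[0,0,0]],
    [[0,0,-0.0015],[0,0,0]]
  ]
}}

```text
clock: 6.22
eef_pos: [0.5426, 0.0449, 0.2056]
orientation: [-0.003, 0.553, 0.833, -0.002]
contact_force: [-2.1, -1.0, -5.3]
gripper_width: 0.0236
```

```bash
python3 chk.py c2
```

```text
redness 130.0 25 [297 224]
t 6.22 z 0.2056 F [-2.1 -1.  -5.3] w 0.0236 red 9 [296.7 223.9] p [297 223]
```

View pics/c2.png

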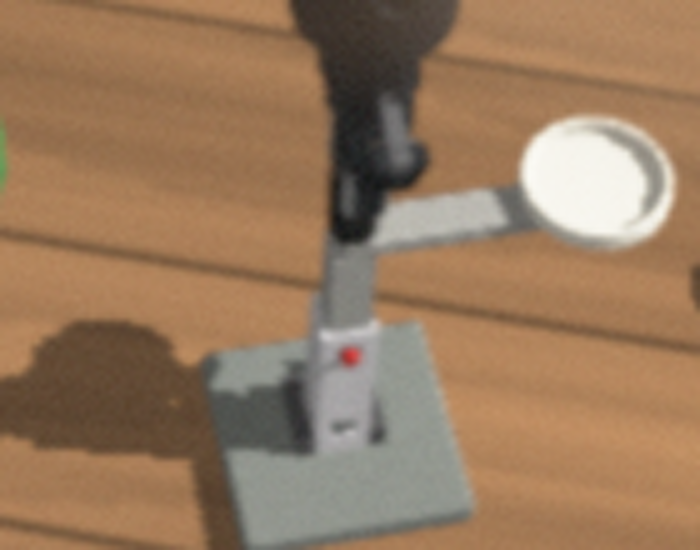

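Request:
{"method": "play_rows", "body": {
  "plan": [
    [[0,0,-0.0007],[0,0,0]],
    [[0,0,-0.0014],[0,0,0]],
    [[0,0,-0.002],[0,0,0]],
    [[0,0,-0.002],[0,0,0]]
  ]
}}

```text
clock: 6.6
eef_pos: [0.5426, 0.045, 0.2077]
orientation: [-0.003, 0.553, 0.833, -0.002]
contact_force: [-2.1, -1.1, -5.5]
gripper_width: 0.0236
```

Request:
{"method": "play_rows", "body": {
  "plan": [
    [[0,0,-0.0004],[0,0,0]],
    [[0,0,-0.0008],[0,0,0]],
    [[0,0,-0.0008],[0,0,0]]
  ]
}}

```text
clock: 6.85
eef_pos: [0.5426, 0.0449, 0.2086]
orientation: [-0.003, 0.553, 0.833, -0.002]
contact_force: [-2.5, -1.5, -5.9]
gripper_width: 0.0231
```

Request:
{"method": "play_rows", "body": {
  "plan": [
    [[0,0,-0.0004],[0,0,0]],
    [[0,0,-0.0008],[0,0,0]],
    [[0,0,-0.0008],[0,0,0]]
  ]
}}

```text
clock: 7.1
eef_pos: [0.5426, 0.0449, 0.209]
orientation: [-0.003, 0.553, 0.833, -0.003]
contact_force: [0.7, -1.5, -12.9]
gripper_width: 0.0234
```

Request:
{"method": "play_rows", "body": {
  "plan": [
    [[0,0,-0.0004],[0,0,0]],
    [[0,0,-0.0007],[0,0,0]],
    [[0,0,-0.0007],[0,0,0]]
  ]
}}

```text
clock: 7.35
eef_pos: [0.5425, 0.0449, 0.2092]
orientation: [-0.003, 0.553, 0.833, -0.003]
contact_force: [2.7, -1.5, -19.9]
gripper_width: 0.0235
```

Request:
{"method": "play_rows", "body": {
  "plan": [
    [[0,0,-0.0004],[0,0,0]],
    [[0,0,-0.0004],[0,0,0]],
    [[0,0,-0.0004],[0,0,0]],
    [[0,0,-0.0004],[0,0,0]],
    [[0,0,-0.0004],[0,0,0]],
    [[0,0,-0.0004],[0,0,0]],
    [[0,0,-0.0004],[0,0,0]],
    [[0,0,-0.0004],[0,0,0]],
    [[0,0,-0.0004],[0,0,0]]
  ]
}}

```text
clock: 8.1
eef_pos: [0.5425, 0.0449, 0.2094]
orientation: [-0.003, 0.553, 0.833, -0.003]
contact_force: [4.1, -0.6, -25.2]
gripper_width: 0.0233
```

```bash
python3 chk.py
```

```text
redness 118.0 21 [297 223]
t 8.1 z 0.2094 F [  4.1  -0.6 -25.2] w 0.0233 red 7 [297.  223.3] p [297 223]
```

Request:
{"method": "play_rows", "body": {
  "plan": [
    [[0,0,0.0003],[0,0,0]],
    [[0,0,0.0003],[0,0,0]],
    [[0,0,0.0003],[0,0,0]]
  ]
}}

```text
clock: 8.4
eef_pos: [0.5425, 0.0449, 0.2093]
orientation: [-0.003, 0.553, 0.833, -0.003]
contact_force: [1.9, -1.9, -19.4]
gripper_width: 0.0231
```

Request:
{"method": "play_rows", "body": {
  "plan": [
    [[0,0,0.0001],[0,0,0]],
    [[0,0,0.0001],[0,0,0]],
    [[0,0,0.0001],[0,0,0]],
    [[0,0,0.0001],[0,0,0]]
  ]
}}

```text
clock: 8.73
eef_pos: [0.5425, 0.0449, 0.2093]
orientation: [-0.003, 0.553, 0.833, -0.003]
contact_force: [0.8, -1.4, -18.7]
gripper_width: 0.0235
```

Request:
{"method": "play_rows", "body": {
  "plan": [
    [[0,0,0],[0,0,0]],
    [[0,0,0],[0,0,0]],
    [[0,0,0],[0,0,0]],
    [[0,0,0],[0,0,0]]
  ]
}}

```text
clock: 9.07
eef_pos: [0.5425, 0.0449, 0.2093]
orientation: [-0.003, 0.553, 0.833, -0.003]
contact_force: [2.3, -1.7, -18.9]
gripper_width: 0.0233
```

Request:
{"method": "play_rows", "body": {
  "plan": [
    [[0,0,0.0008],[0,0,0]],
    [[0,0,0.0016],[0,0,0]],
    [[0,0,0.0016],[0,0,0]],
    [[0,0,0.0016],[0,0,0]]
  ]
}}

```text
clock: 9.4
eef_pos: [0.5426, 0.0449, 0.2086]
orientation: [-0.003, 0.553, 0.833, -0.002]
contact_force: [-3.1, -2.1, 1.6]
gripper_width: 0.0232
```

Request:
{"method": "play_rows", "body": {
  "plan": [
    [[0,0,-0.0005],[0,0,0]],
    [[0,0,-0.0005],[0,0,0]],
    [[0,0,-0.0005],[0,0,0]]
  ]
}}

```text
clock: 9.65
eef_pos: [0.5426, 0.0449, 0.209]
orientation: [-0.003, 0.553, 0.833, -0.002]
contact_force: [-1.3, -1.9, -8.4]
gripper_width: 0.0234
```

Request:
{"method": "play_rows", "body": {
  "plan": [
    [[0,0,0.0005],[0,0,0]],
    [[0,0,0.0005],[0,0,0]],
    [[0,0,0.0005],[0,0,0]],
    [[0,0,0.0005],[0,0,0]],
    [[0,0,0.0005],[0,0,0]],
    [[0,0,0.0005],[0,0,0]]
  ],
  "grip": 0.06
}}

```text
clock: 10.15
eef_pos: [0.5429, 0.045, 0.2088]
orientation: [-0.003, 0.553, 0.833, -0.002]
contact_force: [-0.1, 0.1, -0.3]
gripper_width: 0.0598
```

Request:
{"method": "play_rows", "body": {
  "plan": [
    [[0,0,-0.02],[0,0,0]],
    [[0,0,-0.05],[0,0,0]],
    [[0,0,-0.09],[0,0,0]],
    [[0,0,-0.12],[0,0,0]],
    [[0,0,-0.12],[0,0,0]]
  ]
}}

```text
clock: 10.57
eef_pos: [0.5466, 0.0447, 0.3348]
orientation: [0.0, 0.554, 0.833, 0.001]
contact_force: [-0.3, -0.4, -0.8]
gripper_width: 0.06
```

```bash
python3 chk.py
python3 - <<'E'
from h import *
from scipy.optimize import least_squares
s=cam('scene');t=cam('top');np.save('s2.npy',s);np.save('t2.npy',t)
m=lambda im:(im.max(2)<75)
def sil(d,x,y,w,h):
    im=d['frame'][y:y+h,x:x+w].astype(int);r=im[:,:,0]-im[:,:,2]
    return im
# dark gourd centre: reddish-dark pixels, centroid of silhouette ~ body centre
for d,b in((s,(168,158,32,42)),(t,(372,238,30,30))):
    x,y,w,h=b;im=cv2.cvtColor(d['frame'][y:y+h,x:x+w],cv2.COLOR_RGB2HSV);print(b);
    print('\n'.join(' '.join(f'{v:3d}' for v in r[::2]) for r in im[::2,:,2]))
to([.424,-.303,.30],-35.5)
E
```

```text
redness 120.0 20 [297 223]
t 10.57 z 0.3348 F [-0.3 -0.4 -0.8] w 0.06 red 7 [297.  223.3] p [297 223]
(168, 158, 32, 42)
152 152 155 151 151 153 152 157 157 157 158 157 149 151 145 148
157 157 157 158 156 155 152 155 154 151 153 152 152 151 150 145
164 167 165 166 161 159 163 160 159 157 159 159 158 157 154 150
167 164 164 166 165 166 165 166 163 165 162 162 162 160 161 160
164 165 166 168 166 162 149 136 134 141 156 164 163 161 165 163
161 162 161 162 158 122  96  80  67  78 108 144 164 169 166 167
160 159 158 156 124  93  85  60  56  57  62 109 159 166 167 164
165 164 162 146 108  95  76  52  55  55  61  95 143 160 161 161
172 172 172 141 104  92  60  55  54  60  61  96 124 158 163 162
168 167 170 139  95  85  58  58  57  68  86 102 110 152 164 165
164 166 167 131  66  80  80  79  80  88  94 100 104 139 170 168
158 159 161 136  59  58  57  66  73  85  91  93 100 123 165 169
 98 102 100  96  59  56  55  60  68  77  84  95  96 104 149 157
 93  90  91  87  60  61  53  61  65  82  89  94  94  72  92  98
 91  92  93  89  73  56  53  56  67  79  85  94  80  67  90  94
 84  83  87  88  83
[... 687 characters left out ...]
  76  93  95  94  62  57  53  52  51  84 100  79  70  69
 74  84  98  99  87  58  57  59  54  51  58  96  92  79  79
 90  61  98 105  91  59  60  60  54  51  55  96  95  91  92
 94  65 105 112 109  65  59  58  53  51  54  97  92  94  93
 95  77  99 107 110  91  61  54  50  50  63  95  88  92  92
 94  92  81  99  99 103  92  75  67  74  90  87  92  92  92
 95  95  93  89  88  89  86  92  90  88  96 122 134 134 136
 94  98 101 129 128 130 129 134 145 163 163 165 167 166 166
134 163 164 166 168 167 167 167 167 167 167 168 167 167 167
170 170 170 170 171 171 171 170 171 171 172 171 171 171 171
t 10.7167 shift [-0.2747 -0.245   0.0296] turn [-3.900e-01  5.000e-02  5.831e+01] F [-0.44  0.09 -0.59]
```

Request:
{"method": "play_rows", "body": {
  "plan": [
    [[-0.275,-0.245,0.03],[-0.4,0,58]],
    [[-0.275,-0.245,0.03],[-0.4,0,58]],
    [[-0.275,-0.245,0.03],[-0.4,0,58]],
    [[-0.275,-0.245,0.03],[-0.4,0,58]],
    [[-0.275,-0.245,0.03],[-0.4,0,58]],
    [[-0.275,-0.245,0.03],[-0.4,0,58]],
    [[-0.275,-0.245,0.03],[-0.4,0,58]],
    [[-0.275,-0.245,0.03],[-0.4,0,58]],
    [[-0.275,-0.245,0.03],[-0.4,0,58]],
    [[-0.275,-0.245,0.03],[-0.4,0,58]],
    [[-0.275,-0.245,0.03],[-0.4,0,58]],
    [[-0.275,-0.245,0.03],[-0.4,0,58]]
  ],
  "grip": 0.076
}}

```text
clock: 11.72
eef_pos: [0.4238, -0.3025, 0.2986]
orientation: [-0.001, 0.888, 0.46, -0.001]
contact_force: [0.3, 0.8, 0.1]
gripper_width: 0.0758
```

Request:
{"method": "play_rows", "body": {
  "plan": [
    [[0,0,0.02],[0,0,0]],
    [[0,0,0.05],[0,0,0]],
    [[0,0,0.08],[0,0,0]],
    [[0,0,0.1],[0,0,0]],
    [[0,0,0.1],[0,0,0]]
  ]
}}

```text
clock: 12.13
eef_pos: [0.4228, -0.299, 0.1949]
orientation: [-0.003, 0.887, 0.462, -0.003]
contact_force: [-1.2, 1.6, 0.1]
gripper_width: 0.0758
```

Run:
```python
from h import *
d=cam('wrist');save(d,'w3');np.save('w3.npy',d)
to([.424,-.303,.28],-35.5); print(proj(d,[[.4245,-.3035,.082],[.4245,-.3035,0]]))
```

```text
t 12.1833 shift [-0.002   0.0016 -0.083 ] turn [-0.34  0.07  0.45] F [ 0.15 -0.47  0.89]
[[288.20398423 200.45327635]
 [287.74383383 182.56238408]]
```

View pics/w3.png

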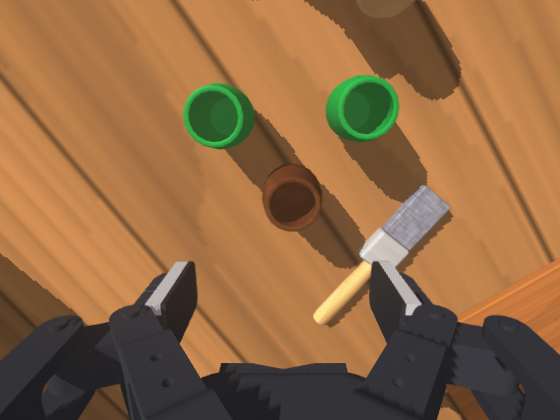

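Run:
```python
from h import *
d=load('w3.npy');im=d['frame'][160:240,255:330].astype(int)
m=((im[:,:,0]<75)&(im[:,:,0]-im[:,:,2]<60)).astype(np.uint8);n,l,st,ce=cv2.connectedComponentsWithStats(m);i=1+st[1:,4].argmax();print(st[i],ce[i]+[255,160])
for p in((292.5,202),tuple(ce[i]+[255,160])): print(plane(d,[p],.082))
p=plane(d,[(292.5,202)],.082)[0]; to([p[0],p[1],.026],-35.5)
```

```text
[  15   23   45   39 1214] [291.25617792 202.80230643]
[[ 0.42678376 -0.30678531  0.082     ]]
[[ 0.42548277 -0.30675974  0.082     ]]
t 12.1833 shift [-0.0032  0.0076  0.1709] turn [-0.34  0.07  0.45] F [ 0.15 -0.47  0.89]
```

Request:
{"method": "play_rows", "body": {
  "plan": [
    [[-0.003,0.007,0.02],[-0.3,0,0.4]],
    [[-0.003,0.007,0.04],[-0.3,0,0.4]],
    [[-0.003,0.007,0.065],[-0.3,0,0.4]],
    [[-0.003,0.007,0.09],[-0.3,0,0.4]],
    [[-0.003,0.007,0.115],[-0.3,0,0.4]],
    [[-0.003,0.007,0.14],[-0.3,0,0.4]],
    [[-0.003,0.007,0.155],[-0.3,0,0.4]],
    [[-0.003,0.007,0.165],[-0.3,0,0.4]],
    [[-0.003,0.007,0.17],[-0.3,0,0.4]],
    [[-0.003,0.007,0.17],[-0.3,0,0.4]],
    [[-0.003,0.007,0.17],[-0.3,0,0.4]]
  ]
}}

```text
clock: 13.1
eef_pos: [0.4272, -0.3065, 0.0279]
orientation: [0.0, 0.889, 0.458, -0.0]
contact_force: [-0.0, -1.0, -0.2]
gripper_width: 0.0759
```

Request:
{"method": "play_rows", "body": {
  "plan": [
    [[0,0,0],[0,0,0]],
    [[0,0,0],[0,0,0]],
    [[0,0,0],[0,0,0]],
    [[0,0,0],[0,0,0]],
    [[0,0,0],[0,0,0]],
    [[0,0,0],[0,0,0]]
  ],
  "grip": 0.04
}}

```text
clock: 13.6
eef_pos: [0.4279, -0.3068, 0.0295]
orientation: [0.001, 0.889, 0.458, 0.001]
contact_force: [-1.5, 2.3, 14.5]
gripper_width: 0.0508
```

Run:
```python
from h import *
d=cam('wrist');s=cam('scene');print(ctrl.get_obs()['contact_force'],ctrl.get_obs()['gripper_width'])
a=cv2.resize(d['frame'][150:420,130:450,::-1],None,fx=1.4,fy=1.4);b=cv2.resize(s['frame'][130:220,130:250,::-1],None,fx=2.9,fy=4.2,interpolation=cv2.INTER_CUBIC)[:a.shape[0]]
cv2.imwrite('pics/w4.png',np.hstack([a,b]));print(a.shape,b.shape)
```

```text
[-2.75621612  2.62079434 14.86329758] 0.05059837122310383
(378, 448, 3) (378, 348, 3)
```

View pics/w4.png

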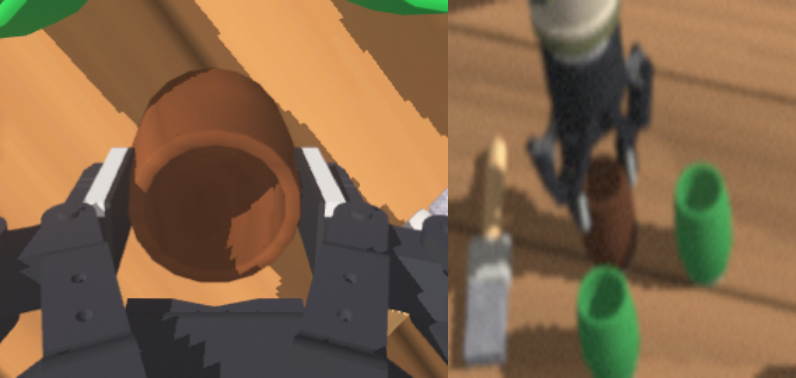

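Request:
{"method": "play_rows", "body": {
  "plan": [
    [[0,0,0],[0,0,0]],
    [[0,0,0],[0,0,0]],
    [[0,0,0],[0,0,0]],
    [[0,0,0.001],[0,0,0]],
    [[0,0,0.007],[0,0,0]],
    [[0,0,0.0135],[0,0,0]],
    [[0,0,0.0135],[0,0,0]],
    [[0,0,0.0135],[0,0,0]]
  ],
  "grip": 0.078
}}

```text
clock: 14.37
eef_pos: [0.4275, -0.3067, 0.0152]
orientation: [0.001, 0.889, 0.458, 0.0]
contact_force: [-0.5, -0.3, -1.0]
gripper_width: 0.0777
```

Run:
```python
from h import *
d=cam('wrist');save(d,'w5');np.save('w5.npy',d);o=ctrl.get_obs();print(o['contact_force'].round(1),o['gripper_width'],o['eef_pos'])
print(proj(d,[[.4265,-.3065,.082]]))
im=d['frame'][180:370,215:365].astype(int);m=((im[:,:,0]-im[:,:,2]>12)&(im[:,:,0]<125)).astype(np.uint8)
m2=((im[:,:,0]<85)&(im[:,:,0]-im[:,:,2]>8)).astype(np.uint8);n,l,st,ce=cv2.connectedComponentsWithStats(m2);i=1+st[1:,4].argmax();c=ce[i]+[215,180];print(st[i],c,plane(d,[c],.082))
```

```text
[ 0.1 -0.3  0.4] 0.07824280955329634 [ 0.42762157 -0.30681342  0.01551714]
[[279.6197702  315.70520712]]
[   4   89  110  100 6723] [268.86256136 315.84828202] [[ 0.42334008 -0.30432175  0.082     ]]
```

View pics/w5.png

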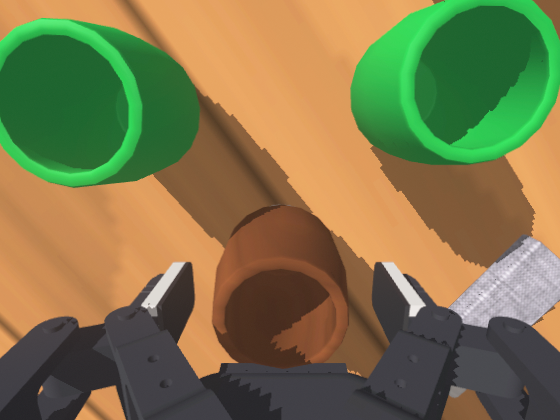

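Request:
{"method": "play_rows", "body": {
  "plan": [
    [[0,0,0],[0,0,0]],
    [[0,0,0],[0,0,0]],
    [[0,0,0],[0,0,0]],
    [[0,0,0],[0,0,0]],
    [[0,0,0],[0,0,0]],
    [[0,0,0],[0,0,0]]
  ],
  "grip": 0.04
}}

```text
clock: 14.92
eef_pos: [0.4275, -0.3069, 0.0162]
orientation: [0.001, 0.889, 0.458, 0.001]
contact_force: [-1.8, 1.5, 9.6]
gripper_width: 0.0521
```

Request:
{"method": "play_rows", "body": {
  "plan": [
    [[0,0,-0.008],[0,0,0]],
    [[0,0,-0.02],[0,0,0]],
    [[0,0,-0.05],[0,0,0]],
    [[0,0,-0.09],[0,0,0]],
    [[0,0,-0.13],[0,0,0]],
    [[0,0,-0.17],[0,0,0]],
    [[0,0,-0.21],[0,0,0]],
    [[0,0,-0.25],[0,0,0]],
    [[0,0,-0.26],[0,0,0]],
    [[0,0,-0.26],[0,0,0]]
  ]
}}

```text
clock: 15.75
eef_pos: [0.428, -0.3073, 0.2793]
orientation: [0.003, 0.889, 0.458, 0.003]
contact_force: [1.0, 0.0, -1.7]
gripper_width: 0.0519
```

```bash
cat > dish.py <<'E'
from h import *
from scipy.optimize import least_squares
s=load('s2.npy');t=load('t2.npy')
def wc(d,c,h):
    x,y=int(c[0])-h,int(c[1])-h;im=d['frame'][y:y+2*h,x:x+2*h].astype(int)
    m=((im.min(2)>125)&(im.max(2)-im.min(2)<45)).astype(np.uint8);n,l,st,ce=cv2.connectedComponentsWithStats(m);i=1+st[1:,4].argmax()
    return st[i],ce[i]+[x,y]
z=.1973+.0298
P=[.495,.1597,z-.014]
for d in(s,t): 
    a,c=wc(d,proj(d,P)[0],19);print(a,c,proj(d,P))
    print(plane(d,[c],z-.014))
E
python3 dish.py
python3 - <<'E'
from h import *
o=ctrl.get_obs();print(o['contact_force'].round(2),o['gripper_width'],o['eef_pos'])
E
```

```text
[  5   8  31  26 631] [346.06497623 188.22820919] [[345.9661858  187.54367511]]
[[0.49712434 0.16017381 0.2131    ]]
[   4    0   34   38 1226] [216.34176183 222.93474715] [[214.42319887 223.87770035]]
[[0.49732165 0.15485801 0.2131    ]]
[ 0.97  0.04 -1.71] 0.05189352126888208 [ 0.42799144 -0.3073061   0.2793221 ]
```

Run:
```python
from h import *
to([.495,.160,.305],22.6)
```

```text
t 15.75 shift [ 0.4196 -0.2163 -0.0265] turn [  0.48   0.12 -58.05] F [ 0.97  0.04 -1.71]
```

Request:
{"method": "play_rows", "body": {
  "plan": [
    [[0,0,-0.015],[0.5,0,0]],
    [[0.03,-0.015,-0.025],[0.5,0,-4]],
    [[0.06,-0.031,-0.025],[0.5,0,-9]],
    [[0.09,-0.046,-0.025],[0.5,0,-14]],
    [[0.12,-0.062,-0.025],[0.5,0,-19]],
    [[0.15,-0.077,-0.025],[0.5,0,-24]],
    [[0.18,-0.093,-0.025],[0.5,0,-29]],
    [[0.21,-0.108,-0.025],[0.5,0,-34]],
    [[0.24,-0.124,-0.025],[0.5,0,-39]],
    [[0.27,-0.139,-0.025],[0.5,0,-44]],
    [[0.3,-0.155,-0.025],[0.5,0,-49]],
    [[0.33,-0.17,-0.025],[0.5,0,-54]]
  ]
}}

```text
clock: 16.75
eef_pos: [0.4793, 0.062, 0.3019]
orientation: [-0.001, 0.582, 0.813, -0.002]
contact_force: [0.9, -0.1, -0.6]
gripper_width: 0.0522
```

Run:
```python
from h import *
to([.495,.160,.26],22.6);print(ctrl.get_obs()['gripper_width'])
```

```text
t 16.75 shift [0.0877 0.0467 0.0416] turn [-0.24  0.03 -3.78] F [ 0.88 -0.09 -0.64]
0.052183268316617425
```

Request:
{"method": "play_rows", "body": {
  "plan": [
    [[0.03,0.016,0],[-0.2,0,-1.5]],
    [[0.06,0.032,0],[-0.2,0,-3]],
    [[0.0877,0.0467,0],[-0.2,0,-3.8]],
    [[0.0877,0.0467,0.005],[-0.2,0,-3.8]],
    [[0.0877,0.0467,0.02],[-0.2,0,-3.8]],
    [[0.0877,0.0467,0.035],[-0.2,0,-3.8]],
    [[0.0877,0.0467,0.042],[-0.2,0,-3.8]],
    [[0.0877,0.0467,0.042],[-0.2,0,-3.8]],
    [[0.0877,0.0467,0.042],[-0.2,0,-3.8]]
  ]
}}

```text
clock: 17.5
eef_pos: [0.4945, 0.1595, 0.2588]
orientation: [-0.001, 0.555, 0.832, -0.001]
contact_force: [0.2, 0.7, -1.2]
gripper_width: 0.0524
```

```bash
python3 chk.py
python3 - <<'E'
from h import *
to([.495,.160,.24],22.6);s=cam('scene');t=cam('top')
f=lambda d,x,y,w,h:cv2.resize(d['frame'][y:y+h,x:x+w,::-1],None,fx=4,fy=4,interpolation=cv2.INTER_CUBIC)
cv2.imwrite('pics/pl.png',np.hstack([f(s,280,140,95,110),f(t,180,170,95,110)]))
E
```

```text
redness 122.0 20 [297 223]
t 17.5 z 0.2588 F [ 0.2  0.7 -1.2] w 0.0524 red 6 [297.  223.5] p [297 223]
t 17.55 shift [0.0003 0.0001 0.0195] turn [-0.08  0.03 -0.01] F [ 0.6  -0.07 -1.52]
```

View pics/pl.png

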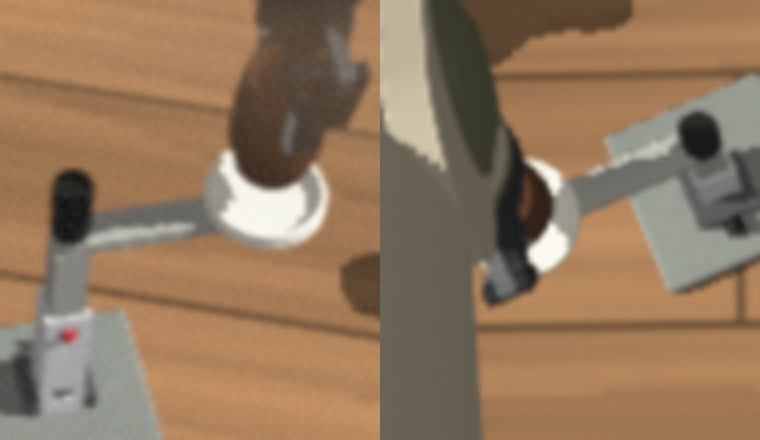

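Request:
{"method": "play_rows", "body": {
  "plan": [
    [[0,0,0.008],[0,0,0]],
    [[0,0,0.016],[0,0,0]],
    [[0,0,0.024],[0,0,0]],
    [[0,0,0.03],[0,0,0]],
    [[0,0,0.032],[0,0,0]],
    [[0,0,0.032],[0,0,0]],
    [[0,0,0.032],[0,0,0]]
  ]
}}

```text
clock: 18.23
eef_pos: [0.4954, 0.1598, 0.228]
orientation: [0.0, 0.555, 0.832, -0.0]
contact_force: [-0.3, 0.1, -1.3]
gripper_width: 0.0524
```

Request:
{"method": "play_rows", "body": {
  "plan": [
    [[0,0,0.001],[0,0,0]],
    [[0,0,0.002],[0,0,0]],
    [[0,0,0.002],[0,0,0]]
  ]
}}

```text
clock: 18.48
eef_pos: [0.4956, 0.1599, 0.2261]
orientation: [0.0, 0.555, 0.832, -0.0]
contact_force: [0.2, 0.3, -0.9]
gripper_width: 0.0522
```

Request:
{"method": "play_rows", "body": {
  "plan": [
    [[0,0,0.0007],[0,0,0]],
    [[0,0,0.0015],[0,0,0]],
    [[0,0,0.0015],[0,0,0]]
  ]
}}

```text
clock: 18.73
eef_pos: [0.4956, 0.1599, 0.2246]
orientation: [0.0, 0.555, 0.832, 0.0]
contact_force: [0.3, -0.1, -1.3]
gripper_width: 0.0519
```

Request:
{"method": "play_rows", "body": {
  "plan": [
    [[0,0,0.0007],[0,0,0]],
    [[0,0,0.0015],[0,0,0]],
    [[0,0,0.0015],[0,0,0]]
  ]
}}

```text
clock: 18.98
eef_pos: [0.4956, 0.16, 0.223]
orientation: [0.0, 0.555, 0.832, 0.0]
contact_force: [-0.6, -0.5, -1.6]
gripper_width: 0.0521
```

Request:
{"method": "play_rows", "body": {
  "plan": [
    [[0,0,0.0006],[0,0,0]],
    [[0,0,0.0012],[0,0,0]],
    [[0,0,0.0012],[0,0,0]]
  ]
}}

```text
clock: 19.23
eef_pos: [0.4957, 0.16, 0.2222]
orientation: [0.0, 0.555, 0.832, 0.0]
contact_force: [-2.6, -0.4, 5.9]
gripper_width: 0.0519
```

Request:
{"method": "play_rows", "body": {
  "plan": [
    [[0,0,0.0005],[0,0,0]],
    [[0,0,0.001],[0,0,0]],
    [[0,0,0.001],[0,0,0]]
  ]
}}

```text
clock: 19.48
eef_pos: [0.4957, 0.16, 0.2221]
orientation: [0.0, 0.555, 0.832, 0.001]
contact_force: [-4.0, -1.6, 10.8]
gripper_width: 0.0522
```

Request:
{"method": "play_rows", "body": {
  "plan": [
    [[0,0,-0.0005],[0,0,0]],
    [[0,0,-0.0005],[0,0,0]]
  ]
}}

```text
clock: 19.65
eef_pos: [0.4958, 0.16, 0.2227]
orientation: [0.0, 0.555, 0.832, 0.001]
contact_force: [0.7, -0.1, -1.0]
gripper_width: 0.0523
```

Contact is now just about unloaded, so I open gradually and retreat straight up.

Request:
{"method": "play_rows", "body": {
  "plan": [
    [[0,0,0.0003],[0,0,0]],
    [[0,0,0.0003],[0,0,0]],
    [[0,0,0.0003],[0,0,0]],
    [[0,0,0.0003],[0,0,0]],
    [[0,0,0.0003],[0,0,0]],
    [[0,0,0.0003],[0,0,0]]
  ],
  "grip": 0.078
}}

```text
clock: 20.15
eef_pos: [0.4958, 0.16, 0.2224]
orientation: [0.0, 0.555, 0.832, 0.001]
contact_force: [0.6, 0.6, -0.5]
gripper_width: 0.0777
```

Request:
{"method": "play_rows", "body": {
  "plan": [
    [[0,0,-0.015],[0,0,0]],
    [[0,0,-0.035],[0,0,0]],
    [[0,0,-0.06],[0,0,0]],
    [[0,0,-0.09],[0,0,0]],
    [[0,0,-0.13],[0,0,0]],
    [[0,0,-0.16],[0,0,0]],
    [[0,0,-0.16],[0,0,0]],
    [[0.12,0,-0.16],[0,0,0]],
    [[0.12,0,-0.16],[0,0,0]],
    [[0.12,0,-0.16],[0,0,0]],
    [[0.12,0,-0.16],[0,0,0]]
  ]
}}

```text
clock: 21.07
eef_pos: [0.4459, 0.278, 0.3817]
orientation: [-0.001, 0.551, 0.834, 0.001]
contact_force: [0.1, 0.6, 0.3]
gripper_width: 0.078
```

```bash
python3 chk.py
python3 - <<'E'
from h import *
s=cam('scene');t=cam('top');s0=load('scene0.npy')
f=lambda d,x,y,w,h,k:cv2.resize(d['frame'][y:y+h,x:x+w,::-1],None,fx=k,fy=k,interpolation=cv2.INTER_CUBIC)
cv2.imwrite('pics/fin.png',np.hstack([f(s,130,130,330,190,1.4),cv2.resize(f(s,280,140,95,110,2.42),(230,266))]))
df=np.abs(s['frame'].astype(int)-s0['frame']).max(2)>50
for n,(x,y,w,h) in dict(light=(190,217,28,38),tin=(355,272,42,50),bomb=(195,280,75,40),jar=(404,185,35,42),mug=(412,228,42,42),brush=(132,160,22,60),green1=(172,192,26,32),green2=(206,167,25,33),flask=(408,245,55,70)).items(): print(n,df[y:y+h,x:x+w].sum(),end=' ')
E
```

```text
redness 142.0 25 [297 224]
t 21.07 z 0.3817 F [0.1 0.6 0.3] w 0.078 red 11 [296.6 223.9] p [297 223]
light 122 tin 0 bomb 0 jar 40 mug 0 brush 310 green1 188 green2 0 flask 0
```

View pics/fin.png

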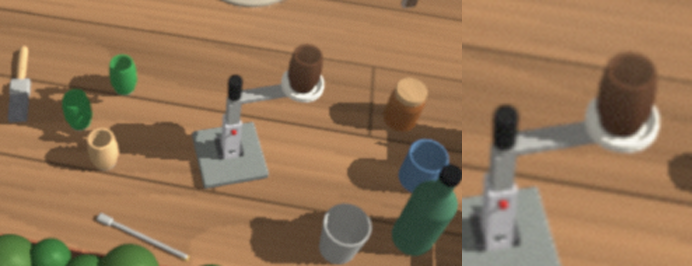

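```bash
cat > cmp.py <<'E'
from h import *
ims={'scene':(load('scene0.npy'),load('s2.npy'),cam('scene')),'top':(load('top0.npy'),load('t2.npy'),cam('top'))}
boxes={'scene':dict(g1=(168,188,34,40),g2=(203,163,32,38),light=(186,215,32,42),brush=(130,160,24,60)),'top':dict(g1=(358,205,30,30),g2=(336,243,30,30),light=(328,178,32,30),brush=(400,205,42,75))}
for c,L in ims.items():
  for n,(x,y,w,h) in boxes[c].items():
    for d in L:
      H=cv2.cvtColor(d['frame'][y:y+h,x:x+w],cv2.COLOR_RGB2HSV).astype(int)
      m=(abs(H[:,:,0]-65)<20)&(H[:,:,1]>100) if n[0]=='g' else (H[:,:,1]<70) if n=='brush' else (H[:,:,0]>12)&(H[:,:,1]<160)&(H[:,:,2]>90)
      p=np.argwhere(m);print(c,n,m.sum(),p.mean(0).round(1)[::-1]+[x,y] if len(p) else '',(p.min(0)[::-1]+[x,y],p.max(0)[::-1]+[x,y]) if len(p) else '')
E
python3 cmp.py
```

```text
scene g1 481 [184.7 207. ] (array([175, 193]), array([195, 221]))
scene g1 479 [184.7 207. ] (array([175, 193]), array([195, 221]))
scene g1 457 [184.7 207.4] (array([175, 194]), array([195, 221]))
scene g2 434 [217.5 182.5] (array([209, 169]), array([227, 196]))
scene g2 433 [217.5 182.5] (array([209, 169]), array([227, 196]))
scene g2 432 [217.5 182.5] (array([209, 169]), array([227, 196]))
scene light 1293 [201.9 235.1] (array([186, 215]), array([217, 256]))
scene light 1275 [202.1 235. ] (array([186, 215]), array([217, 256]))
scene light 1250 [202.4 235.6] (array([186, 215]), array([217, 256]))
scene brush 475 [143.2 200.8] (array([135, 185]), array([152, 216]))
scene brush 476 [143.2 200.8] (array([135, 185]), array([152, 216]))
scene brush 451 [143.1 200.9] (array([135, 186]), array([151, 217]))
top g1 341 [372.5 218.9] (array([362, 210]), array([383, 228]))
top g1 341 [372.5 218.9] (array([362, 210]), array([383, 228]))
top g1 331 [372.3 218.8] (array([362, 209]), array([383, 228]))
top g2 330 [350.9 256.1] (array([341, 247]), array([361, 265]))
top g2 331 [350.9 256.2] (array([341, 247]), array([361, 265]))
top g2 328 [350.8 256.2] (array([341, 247]), array([361, 265]))
top light 952 [343.4 192.6] (array([328, 178]), array([359, 207]))
top light 917 [342.9 192.3] (array([328, 178]), array([359, 207]))
top light 952 [343.4 192.6] (array([328, 178]), array([359, 207]))
top brush 540 [417.5 227. ] (array([405, 209]), array([430, 245]))
top brush 539 [417.6 227.1] (array([405, 209]), array([430, 245]))
top brush 524 [417.6 227.2] (array([405, 209]), array([430, 245]))
```

```bash
python3 chk.py; python3 -c "
from station import ctrl
print(ctrl.sign_off())"
```

```text
redness 143.0 25 [297 224]
t 21.32 z 0.3824 F [-0.7  0.1 -0.2] w 0.0782 red 10 [296.8 224. ] p [297 223]
the job is handed in; nothing more can be done
None
```

The job is handed in at about 21 s on the robot's clock, well inside the 67 s limit. I pulled the stand up by its knob until the red button popped out, tug-tested the lock, then set the dark gourd in the white dish.

- **Lock:** the carrier rose about 30 mm in all: the button popped after about 26 mm, then most of the 4 mm play was taken up. The final pull was 18.7–19.9 N at the wrist, which is about 11 N on the button, and it was held for more than 0.6 s.
- **Overshoot:** during the first hold the pull crept up to 25 N at the wrist. That is about 17–18 N on the button, above the light tug of about 10 N but below the 25 N strain limit. I eased it back and then held again.
- **Gourd:** I opened the first grip and re-gripped 13 mm lower, because the first hold was high and narrow. The gripper read 52 mm on a 58 mm body both before and during the lift, and the gourd did not slip. At touch-down the contact force peaked at about 11 N; I eased it to about zero before letting go.
- **Last checks:** the last picture shows the gourd upright in the dish, and a red-pixel check just before hand-in still found the button out. The robot was clear and touching nothing.
- **Other objects:** a picture difference flagged the jar, the brush, one green cup and the pale gourd. For the brush, cup and pale gourd, positions in two views matched to within about a pixel, so those changes look like arm shadow. I did not re-measure the jar's change (40 pixels), but I never worked near it. The tin, bombilla, mug and flask showed no change.

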